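Clamp the folded insert in the gluing jig

ROBOT

A 6-joint arm with a two-finger parallel gripper is mounted at the origin on the work surface. World frame = base frame: x ahead of the robot, y to its left, z up, the work surface at z = 0. Lengths are in m, angles in rad, forces in N, time in s.
With the tool pointing down it reaches from about 0.35 to 0.975 m from the base axis. Payload 4.9 kg.
Tool frame: the origin (TCP) lies on the front face of the gripper's body, between the roots of the fingers; the fingertips stand ctrl.finger_overhang ahead of it and the grasp point (between the pads) lies 54 mm ahead of it (ctrl.finger_overhang is the distance from the TCP to the fingertips, in m); z points along the fingers, y is the line along which they close (so a half turn about z gives the same grasp; the last joint's range is limited). The gripper opens to 85 mm and grips with 20 to 120 N. Pads are 22 mm wide; open, the fingers measure 114 mm over their backs; the gripper's body (76 mm by 85 mm) begins 54 mm behind the grasp point. The pads swing forward as they close: fully open they stand 13 mm farther back than shut.
Start: joints at [-1.22, 0.053, 1.613, -0, 1.476, -0.119], TCP at [0.283, -0.557, 0.304] pointing down, gripper open.
Joint ranges: [-3.01, 3.01], [-1.01, 2.22], [0.06, 2.58], [-1.02, 4.17], [0.09, 2.62], [-3.14, 3.14]. Speed limits (rad/s): [2.57, 2.57, 3.14, 3.14, 3.14, 3.14].

INTERFACE

Orientations are given as a rotation vector (axis times angle).
In Python, from station import ctrl, vision gives the robot as it stands. The module is installed in compiled form; this text tells all that it offers.
- The arm moves only by the tool drive_tool, never from a script. Its argument "rows" is a list of rows, each a list of 2 entries, a list of its own where there are three numbers: the shift along the tool's x, y, z in m, then the turn about the tool's z in rad. A call has 1 to 10 rows; each row shifts and turns the commanded pose from where the row before left it, along the tool's axes as they then stand; what a row does not reach is not made up. A row lasts 1/10 s, in which the tool goes at most 50 mm and 8.59 degrees, less where a joint would pass 70% of its speed; a pose out of reach is approached as far as the arm can. A call with a gripper value outside its range is refused whole. "jaw" is the closure, from 0 (fully open) to 1 (shut), set as the call begins (left out, the last holds). The fingers move at their own pace and stop on an object; "grip_force" is the grip in N (left out, the last holds). Time passes only in rows, so rows that do not move let the fingers close. It gives the time, the measured TCP pose, the force, the opening and the grip force at its end, in the units of the state.
- ctrl.get_obs(): the state, without advancing time (a new reading comes with each control period).
- vision.get_image(name): name is "side" or "top" or "wrist"; returns a dict with "image" (420x560x3 uint8, blue, green, red), "vertical_fov" (degrees; the focal length in pixels is half the picture's height over the tangent of half this angle, whatever the lens; pixels are square), "cx", "cy" (the principal point, pixels), "R" (3x3) and "t" (3): a world point X has camera coordinates R X + t. Camera axes: x right, y down, z forward; pixel columns grow to the right and rows downward; lengths in m; the calibration is good to about 2 mm. A picture is of the moment at which its call begins. There is no depth.
- ctrl.finish_job(): hands the job in; it is judged then, once.
The state is a dict: "t": time; "q": joint angles; "dq": joint speeds; "effort": joint torques, N m; "tool_pos": TCP position; "tool_rot": TCP orientation; "contact_force": force on the tool from outside, world axes, zero at the start; "wrist_torque": the same for the moment, N m; "opening": finger opening in m; "grip_force": force on a finger pad.
Only numpy, scipy, OpenCV 4.12 (cv2) and the standard library are available. Lean on these libraries where they do the work, as an engineer would, in place of code of your own. Each camera call takes 0.05 s, during which the arm holds its last target. There are 200 camera calls.

TASK

A folded cardboard insert has been put loosely in the gluing jig and has to be clamped while its glue sets. Flip the cam lever up and right over to free the sliding fence, slide the fence until the insert is pressed square and snug against the fixed fence, with no gap on either side but gently enough not to crush the cardboard, then flip the lever back fully down to lock the fence there. Leave the glue bottle and the tape roll where they are.

Things in the scene. Friction and masses are not known exactly. Their poses are not given: they have to be found in the camera images.
- jig: Gluing jig screwed to the bench: plywood board 340 (x) x 220 (y) x 18 mm thick. Origin: centre of its underside, on the bench. The sliding fence moves along its +x to clamp. A metal guide strip 36 mm wide lies flush in a groove of the board along y = 0. The jig's +x points roughly to the robot's right, its +y roughly away from the robot.
- fixed_face (a point): Fixed fence, a hardwood bar 200 mm long (along jig y), 42 mm high, at the board's +x end. This point: middle of the lower edge of its clamping face, at jig x = +140 mm, y = 0, on the board's top.
- sliding_fence: Saddle and fence bar as one, axes as the jig's. Origin on the guide strip's middle line at the board's top (18 mm above the bench), below the lever's pivot. Aluminium saddle: x and y from -32 to +32 mm, 28.5 mm high. Travels from origin at jig x = -95 to +45 mm; +24 mm with the insert clamped square. Locked it holds against over 50 N; free it slides at about 3 N and stays where left.
- fence_back (a point): Hardwood bar of the sliding fence, 200 mm long (y -100 to +100), top 43.5 mm above the board, 25 mm thick, joined to the saddle by a neck (y -28 to +28). This point: middle of the lower edge of its back face, at the sliding fence's x = +45 mm; its clamping face is at x = +70 mm. The back face beside the saddle is free to push on.
- lever_pivot (a point): Pivot of the cam lever on the saddle, 19.4 mm above the board (37.4 mm above the bench), at the sliding fence's x = 0, y = 0. Its axis is the jig's x, so the lever swings in the upright plane across the jig.
- lever_tip (a point): Middle of the rounded end of the lever's handle, 105 mm from the pivot. The handle is straight: a black plastic grip 20 mm wide (jig x), 13 mm thick over its outer 58 mm, on a steel stem 14 x 9 mm. Its tip is 105 mm above the bench when locked, 112 mm at the free stop.
- cam_lever (a joint): Lever angle, rad. 0 = locked, on its stop, handle rising 40 degrees above level towards the jig's +y; 0.87 = upright; 1.66 = free-side stop, handle leaning at 45 degrees towards the jig's -y. The cam grips below about 0.8. Turning it takes up to about 0.4 N m (4 to 6 N across the handle's end); it stays where left. Tip it with a fingertip moving along its arc, or pinch it across its width.
- insert: Folded corrugated cardboard insert with a square cut-out in its top, loose on the board between the fences: 46 (x) x 180 (y) x 50 mm high, about 120 g. Origin: centre of its underside. Its x axis is within 0.2 rad of the jig's x at the start. Against the fixed fence its origin is at jig x = +117 mm. Crushed if the sliding fence presses it with more than 50 N.
- glue_bottle: Bystander: white glue bottle with an orange cap, 68 mm in diameter, 190 mm high, standing on the bench beside the jig. Origin: centre of its underside.
- tape_roll: Bystander: roll of brown tape lying flat on the bench beside the jig, 110 mm in diameter, 48 mm high. Origin: centre of its underside.
There are look-alikes about, which are no part of the job. There is more than one size of the insert; the job needs the largest.

How it is judged:
By the outcome, as a careful person would: the job done as asked, in the order asked, and still so for the second after the job is handed in, with the robot touching nothing.
It also fails if it takes over 61 s, if anything falls off the work surface, if the arm or the gripper's body presses on something with over 40 N, if the wrist force passes 120 N, or if a joint passes its speed limit or range.

## Working session

There is one attempt and no reset: what is moved stays moved. The work goes in short steps, Python scripts to look and compute and a tool call to move; the robot and the scene stay as the last step left them, time stands still between calls to the robot, and variables do not carry over. Pictures are saved under pics/ and viewed, at most 10 in all, crops included, and the job is handed in when it is done.

Besides the shell and the picture viewer there is one more tool, called after "Emit:" by a JSON object that holds its "fn" and its "kwargs". drive_tool: Moves the arm, as the interface text tells. Its arguments: {"type":"object","properties":{"rows":{"type":"array","items":{"type":"array"}},"jaw":{"type":"number"},"grip_force":{"type":"number"}},"required":["rows"]}

```bash
mkdir -p pics; cat > h.py <<'E'
import numpy as np, cv2
from station import ctrl, vision
def snap(n,f):
    d=vision.get_image(n); cv2.imwrite('pics/'+f,d['image']); 
    np.savez('pics/'+f+'.npz',**{k:np.array(v) for k,v in d.items()}); return d
def load(f): return dict(np.load('pics/'+f+'.npz'))
def ray(d,u,v,z):
    f=d['image'].shape[0]/2/np.tan(np.radians(float(d['vertical_fov']))/2)
    R=np.array(d['R']);t=np.array(d['t'])
    c=-R.T@t; r=R.T@np.array([(u-d['cx'])/f,(v-d['cy'])/f,1]); return c+r*(z-c[2])/r[2]
def proj(d,X):
    f=d['image'].shape[0]/2/np.tan(np.radians(float(d['vertical_fov']))/2)
    p=np.array(d['R'])@np.array(X)+np.array(d['t']); return p[:2]/p[2]*f+[float(d['cx']),float(d['cy'])]
E
python3 - <<'E'
from h import *
for n in('top','side'):
    d=snap(n,n+'0.png'); print(n,-np.array(d['R']).T@d['t'],d['vertical_fov'])
print(ctrl.get_obs(),ctrl.finger_overhang)
E
```

```text
top [ 0.42605048 -0.0091026   1.33247367] 46.19870115006188
side [0.25999196 0.78141188 0.57213441] 53.823122470250766
{'t': 0.1, 'q': array([-1.21999236e+00,  5.33037838e-02,  1.61413944e+00, -9.69849155e-06,
        1.47598650e+00, -1.19009125e-01]), 'dq': array([-0.00061474, -0.00243341, -0.00163563,  0.00033851,  0.00117442,
       -0.00049194]), 'effort': array([-8.72665942e-05, -3.94904137e+01, -3.71363533e+01, -1.88526819e-04,
        3.91349924e-03, -7.33181537e-06]), 'tool_pos': array([ 0.28279785, -0.55688901,  0.30278811]), 'tool_rot': array([-3.05353835e+00, -7.30789241e-01,  3.48553290e-04]), 'contact_force': array([ 1.14412516,  0.18604335, -0.60032326]), 'wrist_torque': array([ 0.02453234, -0.00892448,  0.01646398]), 'grip_force': 0.0, 'opening': 0.08556404470485995} 0.0726
```

View pics/top0.png

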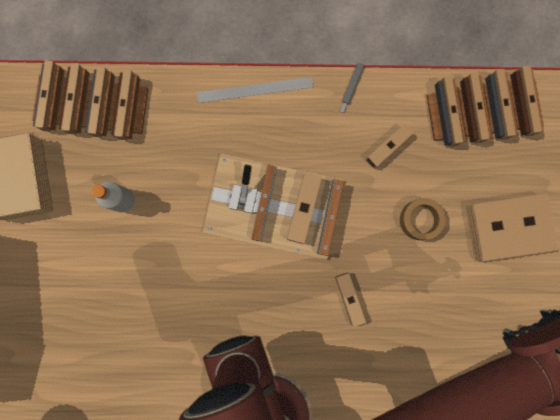

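View pics/side0.png

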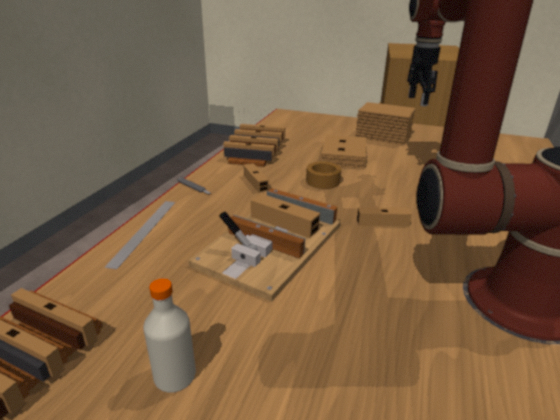

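The top view shows the jig, with board corners around (221,155) and (330,257). The lever is near (246,175) and leans away from the robot. The insert is at about (305,208), the bottle at about (115,195) and the tape at (424,219). I'll zoom in next.

```bash
python3 - <<'E'
from h import *
d=load('top0.png'); c=d['image'][140:270,190:360]
cv2.imwrite('pics/c.png',cv2.resize(c,None,fx=4.5,fy=4.5,interpolation=cv2.INTER_CUBIC))
E
```

```text
(no output)
```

View pics/c.png

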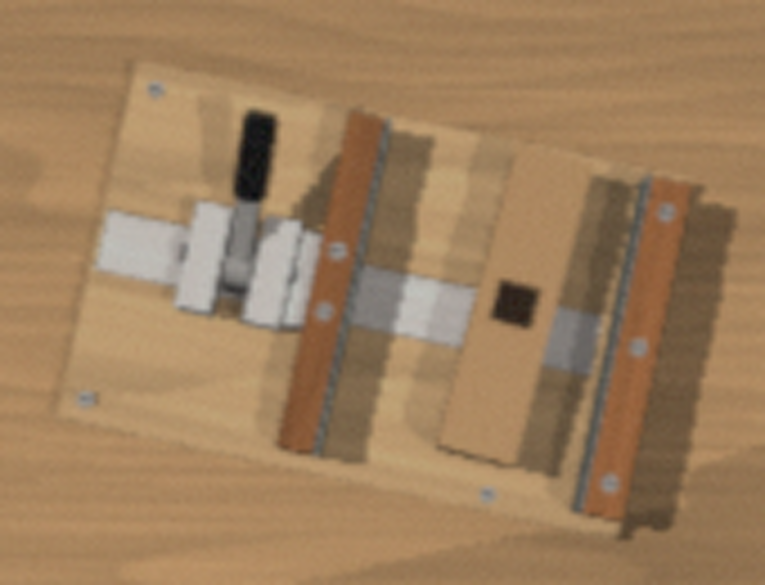

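```bash
python3 - <<'E'
from h import *
d=load('top0.png')
P=lambda u,v,z: ray(d,190+u/4.5-.4,140+v/4.5-.4,z)
a,b=P(135,62,.018),P(62,415,.018); f1,f2=P(650,178,.06),P(583,512,.06)
s1,s2=P(385,118,.0615),P(320,455,.0615); b1,b2=P(350,108,.0615),P(283,445,.0615)
I=[P(*x,.068) for x in[(518,148),(592,165),(515,465),(440,447)]]
for p,q in((a,b),(f1,f2),(s1,s2),(b1,b2),(I[0],I[3]),(I[1],I[2]),(I[0],I[1])):
    e=p-q; print(np.linalg.norm(e),np.degrees(np.arctan2(e[1],e[0])),(p+q)[:2]/2)
# jig yaw from fence: +y dir of jig
fm=(f1+f2)/2; L=(a+b)/2
ex=(fm-L)[:2]; print('left->face',np.linalg.norm(ex),np.degrees(np.arctan2(ex[1],ex[0])))
yaw=np.mean([np.arctan2(*(p-q)[1::-1])for p,q in((a,b),(f1,f2),(s1,s2),(b1,b2))])-np.pi/2
print('yaw',np.degrees(yaw))
R=np.array([[np.cos(yaw),-np.sin(yaw)],[np.sin(yaw),np.cos(yaw)]])
o=((fm[:2]-R@[.14,0])+(L[:2]+R@[.17,0]))/2; print('o',o)
J=lambda p:R.T@(p[:2]-o)
for n,p in dict(s1=s1,s2=s2,b1=b1,b2=b2,tip=P(262,112,.105),f1=f1,f2=f2,**{f'i{k}':I[k] for k in range(4)}).items(): print(n,J(p).round(4))
for u,v in((115,195),(424,219)): print('byst',ray(d,u,v,.05))
np.savez('jig.npz',R=R,o=o,yaw=yaw)
E
```

```text
0.21624493879843 -10.272170944276699 [0.59093601 0.15929731]
0.19717616873256724 -10.94388873090522 [ 0.52810356 -0.14590647]
0.19881499135025676 -10.003393021183973 [0.5596625  0.00668509]
0.19911653430652018 -10.258096268119733 [0.56516269 0.02752879]
0.17812630438649743 -13.928139252871423 [ 0.55355608 -0.0660314 ]
0.17845335820134592 -13.848227236046668 [ 0.54409097 -0.10883574]
0.043718412888845544 77.7493878295013 [ 0.63536237 -0.10883077]
left->face 0.3116043415979392 -101.6329804835681
yaw -100.36938724112142
o [ 0.55681988 -0.0080596 ]
s1 [-0.0157  0.0995]
s2 [-0.0144 -0.0993]
b1 [-0.0367  0.1014]
b2 [-0.0363 -0.0978]
tip [-0.0825  0.0817]
f1 [0.1418 0.0951]
f2 [ 0.1398 -0.102 ]
i0 [0.0631 0.0961]
i1 [0.1068 0.0947]
i2 [ 0.096  -0.0834]
i3 [ 0.0521 -0.0817]
byst [0.57635235 0.40786798 0.05      ]
byst [ 0.52480418 -0.40144076  0.05      ]
```

```bash
cat >> h.py <<'E'
from scipy.spatial.transform import Rotation as Ro
j=np.load('jig.npz')
def info():
    o=ctrl.get_obs(); M=Ro.from_rotvec(o['tool_rot']).as_matrix()
    p=o['tool_pos']; a=j['R'].T@(p[:2]-j['o'])
    x=j['R'].T@M[:2,0]
    print('t',round(o['t'],2),'jig',(a*1000).round(1),'tip z',round((p[2]-ctrl.finger_overhang)*1000,1),'turn err',round(np.arctan2(x[1],x[0])-np.pi/2,4),'F jig',(j['R'].T@o['contact_force'][:2]).round(1),o['contact_force'][2].round(1),'open',o['opening'])
E
python3 -c "
from h import *
info()"
```

```text
t 0.1 jig [ 589.2 -170.8] tip z 230.2 turn err 0.6508 F jig [-0.4  1.1] -0.6 open 0.08556404470485995
```

Emit:
{"fn": "drive_tool", "kwargs": {"rows": [[[0, 0, 0], 0.13], [[0, 0, 0], 0.13], [[0, 0, 0], 0.13], [[0, 0, 0], 0.13], [[0, 0, 0], 0.13], [[0.015, -0.035, 0], 0], [[0.015, -0.035, 0], 0], [[0.015, -0.035, 0], 0], [[0.015, -0.035, 0], 0], [[0.015, -0.035, 0], 0]], "jaw": 1}}

```text
t: 1.1
tool_pos: [0.3885, -0.397, 0.3033]
tool_rot: [-3.128, 0.283, 0.001]
contact_force: [0.1, -0.4, 0.2]
opening: -0.0
grip_force: 0.0
```

Emit:
{"fn": "drive_tool", "kwargs": {"rows": [[[0.015, -0.035, 0], 0], [[0.015, -0.035, 0], 0], [[0.015, -0.035, 0], 0], [[0.015, -0.035, 0], 0], [[0.015, -0.035, 0], 0], [[0.015, -0.035, 0], 0], [[0.015, -0.035, 0], 0], [[0.015, -0.035, 0], 0], [[0.015, -0.035, 0], 0], [[0.015, -0.035, 0], 0]]}}

```text
t: 2.1
tool_pos: [0.5988, -0.0796, 0.3033]
tool_rot: [-3.129, 0.282, 0.001]
contact_force: [0.3, 0.4, -0.0]
opening: -0.0002
grip_force: 0.0
```

```bash
python3 -c "
from h import *
info()"
```

```text
t 2.1 jig [62.8 54.2] tip z 230.7 turn err 0.0009 F jig [-0.4  0.3] -0.0 open -0.00021264486943724852
```

Emit:
{"fn": "drive_tool", "kwargs": {"rows": [[[0.014, -0.03, 0], 0], [[0.014, -0.03, 0], 0], [[0.014, -0.03, 0], 0], [[0.014, -0.03, 0.01], 0], [[0.014, -0.028, 0.02], 0], [[0, 0, 0.03], 0], [[0, 0, 0.03], 0], [[0, 0, 0.03], 0], [[0, 0, 0.018], 0], [[0, 0, 0], 0]]}}

```text
t: 3.1
tool_pos: [0.6916, 0.052, 0.1614]
tool_rot: [3.128, -0.283, -0.012]
contact_force: [-0.5, 0.6, 0.2]
opening: -0.0003
grip_force: 0.0
```

```bash
python3 -c "
from h import *
info()
a=snap('side','s1.png')['image'][120:300,170:410]; b=snap('top','t1.png')['image'][120:270,190:390]
cv2.imwrite('pics/c1.png',np.vstack([cv2.resize(a,(400,300)),cv2.resize(b,(400,300))]))"
```

```text
t 3.1 jig [-83.3 121.8] tip z 88.8 turn err 0.0007 F jig [-0.5 -0.6] 0.2 open -0.00033863639140067805
```

View pics/c1.png

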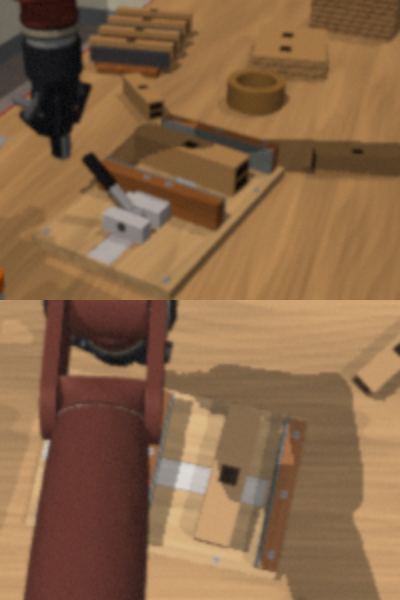

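The side crop shows the fingertips at about (60,155), just beyond the lever tip at (90,160) and at the same height. I'll start the sweep.

Emit:
{"fn": "drive_tool", "kwargs": {"rows": [[[-0.015, -0.001, 0], 0], [[-0.015, 0, 0], 0], [[-0.015, 0, 0], 0], [[-0.015, 0, 0], 0], [[-0.015, 0, 0], 0], [[-0.015, 0, 0], 0], [[-0.015, 0, 0], 0]]}}

```text
t: 3.9
tool_pos: [0.5963, 0.0713, 0.1752]
tool_rot: [-3.128, 0.283, -0.03]
contact_force: [4.3, -1.4, 17.5]
opening: -0.0003
grip_force: 2.6
```

Emit:
{"fn": "drive_tool", "kwargs": {"rows": [[[-0.015, 0, 0], 0], [[-0.015, 0, 0], 0], [[-0.015, 0, 0], 0], [[-0.009, 0, 0], 0], [[0, 0, 0], 0]]}}

```text
t: 4.4
tool_pos: [0.5381, 0.0816, 0.1682]
tool_rot: [-3.128, 0.282, -0.006]
contact_force: [0.7, 0.5, 2.1]
opening: 0.0002
grip_force: 0.9
```

```bash
python3 -c "
from h import *
info()"
```

```text
t 4.4 jig [-84.8 -34.6] tip z 95.6 turn err 0.0009 F jig [-0.6  0.6] 2.1 open 0.00023873631939370612
```

```bash
python3 -c "
from h import *
a=snap('side','s2.png')['image'][120:300,170:410]
cv2.imwrite('pics/c2.png',cv2.resize(a,(560,420)))"
```

```text
(no output)
```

View pics/c2.png

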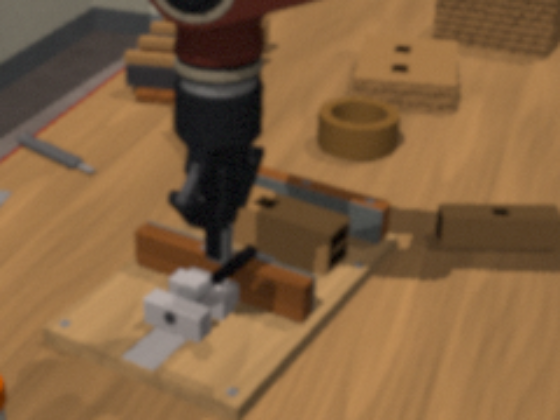

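The lever has swung over to the −y side, with its handle at about (235,265) and the finger just behind it. I'll push a bit more to seat it on its stop.

Emit:
{"fn": "drive_tool", "kwargs": {"rows": [[[-0.006, 0, 0.0], 0], [[-0.006, 0, 0.0], 0], [[0, 0, 0], 0]]}}

```text
t: 4.75
tool_pos: [0.5293, 0.083, 0.1688]
tool_rot: [3.128, -0.283, 0.019]
contact_force: [9.6, -2.7, 3.3]
opening: -0.0002
grip_force: 4.5
```

```bash
python3 -c "
from h import *
info()"
```

```text
t 4.75 jig [-84.6 -43.5] tip z 96.2 turn err 0.0006 F jig [ 0.9 10. ] 3.3 open -0.00020497224443404575
```

Emit:
{"fn": "drive_tool", "kwargs": {"rows": [[[0.01, 0, -0.02], 0], [[0.01, 0, -0.03], 0], [[0.01, 0.003, -0.03], 0], [[0.02, 0.005, 0], 0], [[0.02, 0.005, 0], 0], [[0.02, 0.005, 0], 0], [[0.012, 0.003, 0], 0], [[0, 0, 0], 0]]}}

```text
t: 5.55
tool_pos: [0.6227, 0.0441, 0.245]
tool_rot: [3.129, -0.284, -0.003]
contact_force: [0.1, -0.1, 0.5]
opening: 0.0003
grip_force: 0.0
```

```bash
python3 -c "
from h import *
info()"
```

```text
t 5.55 jig [-63.2  55.4] tip z 172.4 turn err -0.0002 F jig [0.  0.1] 0.5 open 0.00025863120806308927
```

Emit:
{"fn": "drive_tool", "kwargs": {"rows": [[[0, 0, 0.025], 0], [[0, 0, 0.025], 0], [[0, 0, 0.025], 0], [[0, 0, 0.02], 0], [[0, 0, 0.02], 0], [[0, 0, 0.012], 0], [[0, 0, 0.01], 0], [[0, 0, 0], 0]]}}

```text
t: 6.35
tool_pos: [0.6212, 0.0449, 0.1074]
tool_rot: [3.129, -0.282, -0.005]
contact_force: [-0.2, -0.1, 0.2]
opening: -0.0001
grip_force: 0.0
```

```bash
python3 -c "
from h import *
info()
a=snap('side','s3.png')['image'][120:300,170:410]; b=snap('wrist','w3.png')['image']
cv2.imwrite('pics/c3.png',np.hstack([cv2.resize(a,(400,300)),cv2.resize(b,(400,300))]))"
```

```text
t 6.35 jig [-63.6  53.8] tip z 34.8 turn err 0.0009 F jig [ 0.2 -0.2] 0.2 open -9.284184885105694e-05
```

View pics/c3.png

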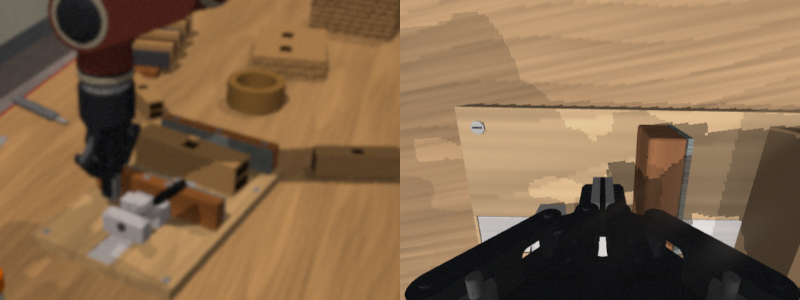

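The finger is behind the bar at about (600,195) in the wrist half, and clear of it. The lever is leaning over to −y.

Emit:
{"fn": "drive_tool", "kwargs": {"rows": [[[0, 0.006, 0], 0], [[0, 0.006, 0], 0], [[0, 0.008, 0], 0], [[0, 0.01, 0], 0], [[0, 0.01, 0], 0], [[0, 0.01, 0], 0], [[0, 0.01, 0], 0], [[0, 0.01, 0], 0], [[0, 0.01, 0], 0]]}}

```text
t: 7.35
tool_pos: [0.6077, -0.0349, 0.1088]
tool_rot: [-3.129, 0.283, 0.001]
contact_force: [-0.7, 2.9, 2.7]
opening: -0.0001
grip_force: 1.6
```

```bash
python3 -c "
from h import *
info()"
```

```text
t 7.35 jig [17.2 54.8] tip z 36.2 turn err 0.0006 F jig [-2.8 -1.2] 2.7 open -0.00014431130806671102
```

Sliding freely at about 3 N. Next is a slower approach.

Emit:
{"fn": "drive_tool", "kwargs": {"rows": [[[0, 0.005, 0], 0], [[0, 0.005, 0], 0], [[0, 0.005, 0], 0], [[0, 0.005, 0], 0], [[0, 0.005, 0], 0], [[0, 0.005, 0], 0], [[0, 0.002, 0], 0]]}}

```text
t: 8.05
tool_pos: [0.6018, -0.066, 0.1085]
tool_rot: [3.129, -0.283, -0.002]
contact_force: [-2.3, 3.7, 1.4]
opening: 0.0
grip_force: 1.8
```

```bash
python3 -c "
from h import *
info()"
```

```text
t 8.05 jig [48.9 54.7] tip z 35.9 turn err 0.0005 F jig [-3.3 -3. ] 1.4 open 3.5740246804111233e-06
```

Emit:
{"fn": "drive_tool", "kwargs": {"rows": [[[0, 0.002, 0], 0], [[0, 0.002, 0], 0], [[0, 0.002, 0], 0], [[0, 0.001, 0], 0], [[0, 0, 0], 0]]}}

```text
t: 8.55
tool_pos: [0.601, -0.0705, 0.1086]
tool_rot: [-3.124, 0.283, 0.001]
contact_force: [-1.5, 11.6, 1.2]
opening: -0.0002
grip_force: 5.4
```

```bash
python3 -c "
from h import *
info()
d=snap('top','t4.png'); b=d['image'][140:270,220:390]
cv2.imwrite('pics/c4.png',cv2.resize(b,None,fx=4.5,fy=4.5,interpolation=cv2.INTER_CUBIC))"
```

```text
t 8.55 jig [53.4 54.7] tip z 36.0 turn err 0.0005 F jig [-11.1  -3.5] 1.2 open -0.00024702569066018687
```

View pics/c4.png

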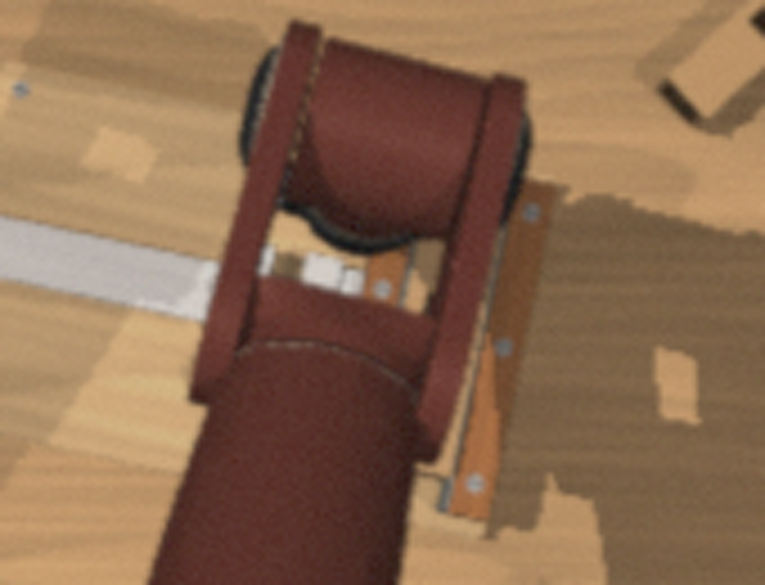

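Contact force is up to 11 N, and the gap at the fixed fence looks closed, although the arm hides most of it. One more slow nudge should settle the fit.

Emit:
{"fn": "drive_tool", "kwargs": {"rows": [[[0, 0.001, 0], 0], [[0, 0.001, 0], 0], [[0, 0, 0], 0]]}}

```text
t: 8.9
tool_pos: [0.6009, -0.0707, 0.1087]
tool_rot: [-3.121, 0.282, -0.0]
contact_force: [0.6, 16.3, 1.5]
opening: -0.0002
grip_force: 8.6
```

```bash
python3 -c "
from h import *
info()"
```

```text
t 8.9 jig [53.7 54.6] tip z 36.1 turn err 0.0005 F jig [-16.1  -2.4] 1.5 open -0.00015261379934037263
```

It's a firm stop: 16 N, with the finger centre at 53.7 mm against about 54 expected. I'll back off and go around to the lever's far side.

Emit:
{"fn": "drive_tool", "kwargs": {"rows": [[[0, -0.005, 0], 0], [[0, -0.01, 0], 0], [[0, 0, -0.03], 0], [[0, 0, -0.035], 0], [[0, 0, -0.035], 0], [[0, 0, -0.035], 0], [[-0.03, -0.003, 0], 0], [[-0.03, -0.003, 0], 0], [[-0.03, -0.003, 0], 0], [[-0.03, -0.004, 0], 0]]}}

```text
t: 9.9
tool_pos: [0.4868, -0.0256, 0.2442]
tool_rot: [3.127, -0.284, 0.002]
contact_force: [-1.1, 0.4, -0.2]
opening: -0.0002
grip_force: 0.0
```

Emit:
{"fn": "drive_tool", "kwargs": {"rows": [[[-0.03, 0, 0], 0], [[-0.03, 0, 0], 0], [[-0.005, 0, 0], 0], [[0, 0, 0.02], 0], [[0, 0, 0], 0]]}}

```text
t: 10.4
tool_pos: [0.4229, -0.0138, 0.2221]
tool_rot: [3.128, -0.283, -0.004]
contact_force: [-0.0, -0.1, 0.2]
opening: -0.0003
grip_force: 0.0
```

```bash
python3 -c "
from h import *
info()
b=snap('wrist','w5.png')['image'];a=snap('side','s5.png')['image'][120:300,170:410]
cv2.imwrite('pics/c5.png',np.hstack([cv2.resize(a,(400,300)),cv2.resize(b,(400,300))]))"
```

```text
t 10.4 jig [  29.7 -130.7] tip z 149.5 turn err 0.0005 F jig [0.2 0. ] 0.2 open -0.00027548410137102306
```

View pics/c5.png

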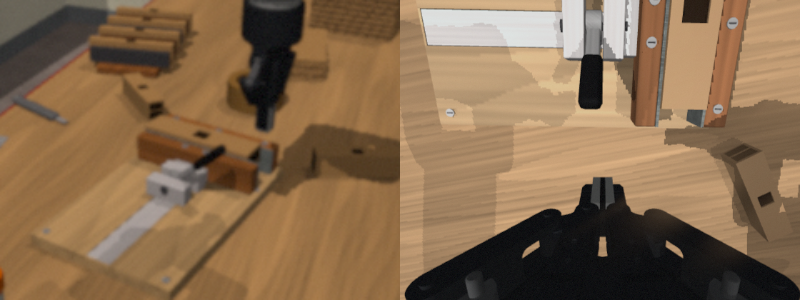

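The insert sits flush between both fences at about (695,60). The lever is at (591,85), leaning toward −y, and the finger is beyond its tip and almost in line with it.

Emit:
{"fn": "drive_tool", "kwargs": {"rows": [[[0, -0.006, 0.02], 0], [[0, 0, 0.02], 0], [[0, 0, 0.011], 0], [[0.015, 0, 0], 0], [[0.015, 0, 0], 0], [[0.015, 0, 0], 0], [[0.015, 0, 0], 0], [[0.015, 0, 0], 0], [[0, 0, 0], 0]]}}

```text
t: 11.4
tool_pos: [0.5003, -0.0218, 0.1738]
tool_rot: [3.128, -0.283, 0.002]
contact_force: [0.6, 0.9, -0.0]
opening: 0.0001
grip_force: 0.0
```

```bash
python3 -c "
from h import *
info()"
```

```text
t 11.4 jig [ 23.7 -53.1] tip z 101.2 turn err 0.0004 F jig [-1.   0.4] -0.0 open 0.00011785235588165044
```

Emit:
{"fn": "drive_tool", "kwargs": {"rows": [[[0.012, 0, 0], 0], [[0.012, 0, 0], 0], [[0.012, 0, 0], 0], [[0.012, 0, 0], 0], [[0.012, 0, 0], 0], [[0.012, 0, 0], 0], [[0.012, 0, 0], 0], [[0, 0, 0], 0]]}}

```text
t: 12.2
tool_pos: [0.582, -0.0364, 0.172]
tool_rot: [-3.128, 0.283, 0.001]
contact_force: [-0.8, 0.4, -0.9]
opening: 0.0004
grip_force: 0.0
```

```bash
python3 -c "
from h import *
info()
a=snap('side','s6.png')['image'][120:300,170:410]
cv2.imwrite('pics/c6.png',cv2.resize(a,(560,420)))"
```

```text
t 12.2 jig [23.3 29.8] tip z 99.4 turn err 0.0007 F jig [-0.2 -0.9] -0.9 open 0.00039686261709304094
```

View pics/c6.png

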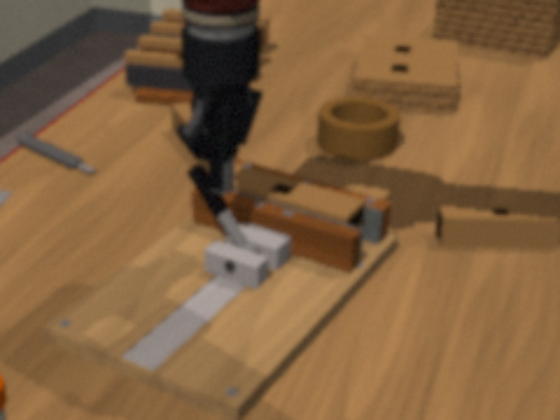

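The lever is now over on +y at about (210,190), with the finger behind it. I'll press it fully down.

Emit:
{"fn": "drive_tool", "kwargs": {"rows": [[[0.008, 0, 0], 0], [[0.008, 0, 0], 0], [[0.004, 0, 0.0], 0], [[0, 0, 0], 0]]}}

```text
t: 12.65
tool_pos: [0.6011, -0.0398, 0.1729]
tool_rot: [-3.129, 0.283, -0.0]
contact_force: [-2.8, 0.4, 0.1]
opening: -0.0
grip_force: 1.0
```

```bash
python3 -c "
from h import *
info()"
```

```text
t 12.65 jig [23.3 49.3] tip z 100.3 turn err 0.0008 F jig [ 0.1 -2.8] 0.1 open -1.641350100722671e-05
```

Emit:
{"fn": "drive_tool", "kwargs": {"rows": [[[0.005, 0, 0.002], 0], [[0.005, 0, 0.002], 0], [[0.003, 0, 0.002], 0], [[0, 0, 0], 0]]}}

```text
t: 13.05
tool_pos: [0.6076, -0.0409, 0.1702]
tool_rot: [-3.128, 0.281, 0.038]
contact_force: [-42.1, 6.3, 36.5]
opening: 0.0001
grip_force: 27.7
```

```bash
python3 -c "
from h import *
info()"
```

```text
t 13.05 jig [23.1 55.9] tip z 97.6 turn err 0.0018 F jig [  1.3 -42.6] 36.5 open 0.00012578305222906298
```

It's hard on its stop, so I'll back off.

Emit:
{"fn": "drive_tool", "kwargs": {"rows": [[[-0.008, 0, -0.006], 0], [[-0.01, 0, -0.02], 0], [[0, 0, -0.04], 0], [[-0.02, 0, -0.04], 0], [[-0.04, 0, -0.02], 0], [[-0.04, 0, 0], 0], [[-0.04, 0, 0], 0], [[-0.04, 0, 0], 0], [[-0.04, 0, 0], 0], [[0, 0, 0], 0]]}}

```text
t: 14.05
tool_pos: [0.3771, 0.0011, 0.2934]
tool_rot: [3.128, -0.282, 0.009]
contact_force: [1.2, -0.2, 0.4]
opening: -0.0001
grip_force: 0.0
```

```bash
python3 -c "
from h import *
info()
b=snap('wrist','w7.png')['image'];a=snap('side','s7.png')['image'][120:300,170:410]
cv2.imwrite('pics/c7.png',np.hstack([cv2.resize(a,(400,300)),cv2.resize(b,(400,300))]))"
```

```text
t 14.05 jig [  23.4 -178.4] tip z 220.8 turn err 0.0012 F jig [0.  1.2] 0.4 open -0.00011454115034173605
```

View pics/c7.png

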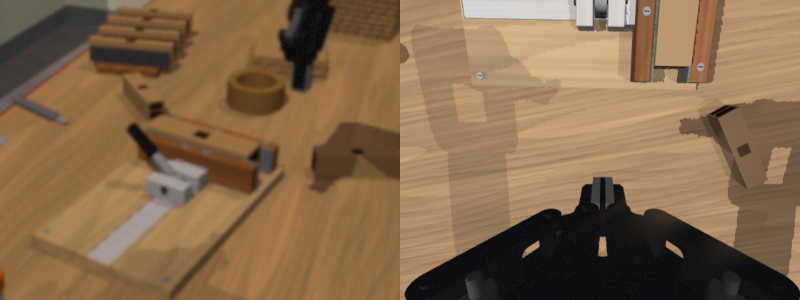

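```bash
python3 - <<'E'
from h import *
d=load('s7.png')
for a in (0,.1,.2):
    th=np.radians(40)+a
    x=j['o']+j['R']@[.024,.105*np.cos(th)]
    print(a,proj(d,[*x,.0374+.105*np.sin(th)]))
im=d['image'][185:205,235:265].min(2).astype(int)
ys,xs=np.where(d['image'][180:225,235:275].max(2)<45); print('dark handle: top row',ys.min()+180,'cols',xs[ys<=ys.min()+2]+235)
E
```

```text
0 [247.56922067 194.21471311]
0.1 [249.92736091 192.1141809 ]
0.2 [252.57622289 190.33284073]
dark handle: top row 182 cols [264 265 266 261 262 263 264 265 266 260 261 262 263 264 265 266]
```

The measured tip, about (248,196), matches the locked prediction of (247.6,194.2) with the fence at +24 mm. I'll hand the job in.

```bash
python3 -c "
from h import *
print(ctrl.finish_job())"
```

```text
the job is handed in; nothing more can be done
None
```

The job is handed in at about 14 s: the insert is clamped between the fences (pressed at about 16 N), the lever is locked fully down with the fence at about +24 mm, and the arm never went near the bottle or tape; snugness was judged from the images and push force only.

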